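# Hang the reading frame on the test station's twin pins

## Task

Pick up the white reading frame by its handle rib and hang it on the two upright pins of the test station, so that both pins come up through its two end holes and it lies flat, fully home on the station's side rails over the row of test cassettes. The pins are sprung and the carrier they stand on is not always at the same place along its slide, so feel for the pins with the frame and set it down gently, never forcing it; then let go. Leave the other things on the table where they are.

Things in the scene. Friction and masses are not known exactly. Their poses are not given: they have to be found in the camera images.
- frame_mid (a point): Middle of the handle of the loose reading frame (about 0.3 kg, white plastic, starts flat on the table). The handle is an upright rib on the plate, 16 mm thick along x, 80 mm long along y, from 6 to 42 mm above the plate's underside; this point is 24 mm above the underside at x = y = 0. z is up.
- frame_under (a point): Centre of the underside of the same frame's plate: 110 mm along x, 200 mm along y, 6 mm thick. Two round through holes of 12 mm diameter at x = 0, y = -85 and +85 mm; two long windows, 30 x 120 mm, at x = -30 and +30 mm. Either way round (half turn about z) is the same and fits.
- station: Test station fixed to the table: grey tray, from x = -60 to +120 mm and y = -125 to +125 mm about this origin, which lies on the table; z up. Guide walls 24 mm high on its y edges (inner faces at y = -109, +109 mm). Between them an aluminium carrier is clamped, its centre at y = 0 and anywhere from x = 8 to 52 mm: this is not measured and must be felt or seen. It stays put while you work.
- rest_level (a point): Point of the station (not of the carrier) at x = y = 0, 30 mm above the table: height of the flat tops of the carrier's two side rails (22 mm wide, 110 mm along x, centred at y = -85 and +85 mm), on which the frame's underside rests when fully home. Five test cassettes lie lower between the rails.
- pin_level (a point): Point of the station at x = y = 0, 52 mm above the table: height of the tops of the two round steel pins, 10 mm diameter, top 1.5 mm tapering to 8.4 mm, at y = -85 and +85 mm, x = the carrier's unknown x. Each is sprung: yields 8 mm downward (1.6 N at first, 4.8 N at the end), then solid; slid over by the frame, both spring up into its holes on meeting. Press with under 20 N in all.
- bottle: Bystander: small dropper bottle, 38 mm diameter, 85 mm high; origin at the centre of its underside.
- rack: Bystander: white divided tray 80 x 140 x 50 mm; origin at the centre of its underside.
- spare: Bystander: a loose test cassette 70 x 20 x 5 mm; origin at the centre of its underside.
- beaker: Bystander: clear plastic beaker, 68 mm diameter, 85 mm high; origin at the centre of its underside.
There are look-alikes about, which are no part of the job. What is shaped like the part that bears frame_mid but yellow is not meant.

How it is judged:
By the outcome, as a careful person would: the job done as asked, in the order asked, and still so for the second after the job is handed in, with the robot touching nothing.
It also fails if it takes over 56 s, if anything falls off the work surface, if the arm or the gripper's body presses on something with over 40 N, if the wrist force passes 120 N, or if a joint passes its speed limit or range.

## Robot

A 7-joint arm with a two-finger parallel gripper is mounted at the origin on the work surface. World frame = base frame: x ahead of the robot, y to its left, z up, the work surface at z = 0. Lengths are in m, angles in rad, forces in N, time in s.
With the tool pointing down it reaches from about 0.425 to 0.925 m from the base axis. Payload 6.8 kg.
Tool frame: the origin (TCP) lies midway between the tips of the shut fingers; the grasp point (between the pads) lies 19 mm behind it; z points along the fingers, y is the direction in which the jaws open and shut (so a half turn about z gives the same grasp; the last joint's range is limited). The gripper opens to 85 mm and grips with 20 to 120 N. Pads are 22 mm wide; open, the fingers measure 114 mm over their backs; the gripper's body (76 mm by 85 mm) begins 54 mm behind the grasp point. The pads swing forward as they close: fully open they stand 13 mm farther back than shut.
Start: joints at [1.211, 0.477, 0.022, 1.555, -0.011, 1.109, -0.083], TCP at [0.168, -0.654, 0.231] pointing down, gripper open.
Joint ranges: [-2.96, 2.96], [-0.34, 2.1], [-1.41, 1.46], [0.24, 2.44], [-1.37, 4.51], [0.17, 1.92], [-2.96, 2.96]. Speed limits (rad/s): [2.39, 2.39, 3.14, 3.14, 3.14, 3.14, 3.14].

## Interface

Orientations are given as a rotation vector (axis times angle).
In Python, from bench import r gives the robot as it stands. The module is installed in compiled form; this text tells all that it offers.
- The arm moves only by the tool play_rows, never from a script. Its argument "plan" is a list of rows, each a list of 7 numbers: the shift along the world's x, y, z in mm, then the turn, a rotation vector about the world's x, y, z in rad, then the finger opening in mm, from 0 to 85.4. A call has 1 to 12 rows; each row is the pose to reach, as a shift and turn from the pose commanded when the call began; what a row does not reach only later rows make up. A row lasts 1/10 s, in which the tool goes at most 50 mm and 8.59 degrees, less where a joint would pass 70% of its speed; a pose out of reach is approached as far as the arm can. A call with a gripper value outside its range is refused whole. The fingers move at their own pace and stop on an object; "grip_force" is the grip in N (left out, the last holds). Time passes only in rows, so rows that repeat a pose let the fingers close. It gives the time, the measured TCP pose, the force and the opening at its end, in the units of the state.
- r.get_obs(): the state, without advancing time (a new reading comes with each control period).
- r.grab_frame(name): name is "scene" or "top"; returns a dict with "color" (420x560x3 uint8, blue, green, red), "z_map" (420x560 float32, m along the optical axis (not along the pixel's ray), 0 where there is no reading), "camera_matrix" (3x3 intrinsics, pixels), "R" (3x3) and "t" (3): a world point X has camera coordinates R X + t. Camera axes: x right, y down, z forward; pixel columns grow to the right and rows downward; lengths in m; the calibration is good to about 2 mm. A picture is of the moment at which its call begins.
- r.hand_in(): hands the job in, once; it reports no verdict.
The state is a dict: "clock": time; "joints": joint angles; "qvel": joint speeds; "tau": joint torques, N m; "tcp_pos": TCP position; "orientation": TCP orientation; "contact_force": force on the tool from outside, world axes, zero at the start; "moment": the same for the moment, N m; "grip_width": finger opening in m.
Only numpy, scipy, OpenCV 4.12 (cv2) and the standard library are available. Lean on these libraries where they do the work, as an engineer would, in place of code of your own. Each camera call takes 0.05 s, during which the arm holds its last target.

## Working session

There is one attempt and no reset: what is moved stays moved. The work goes in short steps, Python scripts to look and compute and a tool call to move; the robot and the scene stay as the last step left them, time stands still between calls to the robot, and variables do not carry over. Pictures are saved under pics/ and viewed, and the job is handed in when it is done.

Besides the shell and the picture viewer there is one more tool, called after ">>>" as name(argument=value, ...) on one line, values as JSON. play_rows: Moves the arm, as the interface text tells. Its arguments: {"type":"object","properties":{"plan":{"type":"array"},"grip_force":{"type":"number"}},"required":["plan"]}

```bash
mkdir -p pics
cat > h.py <<'E'
import numpy as np, cv2
from bench import r
def grab(n,tag):
    f=r.grab_frame(n); cv2.imwrite(f'pics/{tag}.png',f['color']); np.savez(f'pics/{tag}.npz',**f); return f
def load(tag): return dict(np.load(f'pics/{tag}.npz'))
def cen(f): return -f['R'].T@f['t']
def ray(f,u,v,z):
    d=f['R'].T@np.linalg.inv(f['camera_matrix'])@np.array([u,v,1.]); c=cen(f); return c+d*(z-c[2])/d[2]
def cloud(f):
    h,w=f['z_map'].shape; u,v=np.meshgrid(np.arange(w),np.arange(h)); Z=f['z_map']
    p=np.stack([u,v,np.ones_like(u)],-1)@np.linalg.inv(f['camera_matrix']).T*Z[...,None]
    return (p-f['t'])@f['R']
def proj(f,X):
    c=f['R']@np.asarray(X)+f['t']; p=f['camera_matrix']@c; return p[:2]/p[2]
E
python3 - <<'E'
from h import *
for n in('scene','top'):
    f=grab(n,n+'0'); print(n,cen(f),f['R'][2],f['camera_matrix'][0,0])
print(r.get_obs())
E
```

```text
scene [1.31660758 0.35275095 0.8791188 ] [-0.66292656 -0.26781717 -0.699144  ] 476.7542998310672
top [0.50133658 0.04038687 1.39218076] [ 0.03819386  0.00608026 -0.99925185] 496.46599177098744
{'clock': 0.1, 'joints': array([ 1.21090187,  0.47769842,  0.0223653 ,  1.55633478, -0.01151438,
        1.10929497, -0.08310667]), 'qvel': array([-9.45832678e-04, -1.33324893e-03,  1.43912863e-04, -3.41129748e-03,
       -1.82653056e-03, -2.05429133e-04,  4.70630453e-05]), 'tau': array([ 4.26403261e-03, -5.97757673e+01,  1.61367383e+00, -2.81954759e+01,
        1.28026385e-02,  4.98461479e-03,  1.75301625e-05]), 'tcp_pos': array([ 0.16802149, -0.65321394,  0.23044364]), 'orientation': array([-3.11516701e+00, -3.94255633e-01,  4.92701029e-04]), 'contact_force': array([0.46343182, 0.11272315, 0.17962673]), 'moment': array([-0.05734588,  0.05326386,  0.01837529]), 'grip_width': 0.08557748338117199}
```

View pics/top0.png

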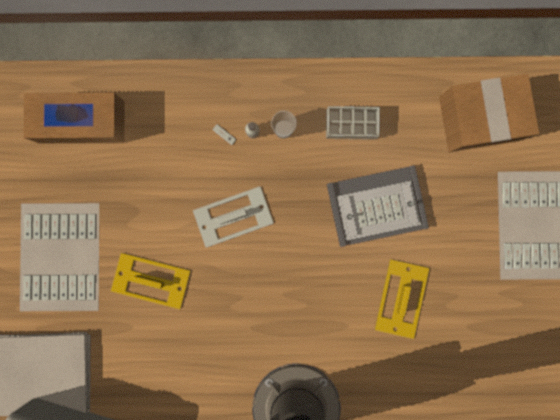

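View pics/scene0.png

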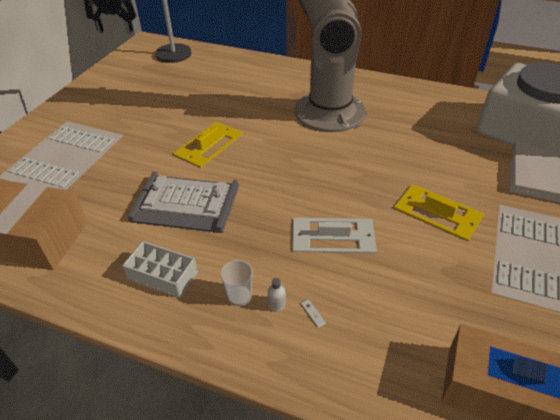

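Run:
```python
from h import *
f=load('top0');g=load('scene0')
a=cv2.resize(f['color'][160:255,185:285],None,fx=4,fy=4,interpolation=cv2.INTER_CUBIC)
b=cv2.resize(f['color'][160:255,320:440],None,fx=3.3,fy=4,interpolation=cv2.INTER_CUBIC)
cv2.imwrite('pics/c1.png',np.hstack([a,b]))
a=cv2.resize(g['color'][160:240,120:250],None,fx=5,fy=5,interpolation=cv2.INTER_CUBIC)
cv2.imwrite('pics/c2.png',a)
a=cv2.resize(g['color'][205:265,280:390],None,fx=6,fy=6,interpolation=cv2.INTER_CUBIC)
cv2.imwrite('pics/c3.png',a)
```

```text
(no output)
```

View pics/c1.png

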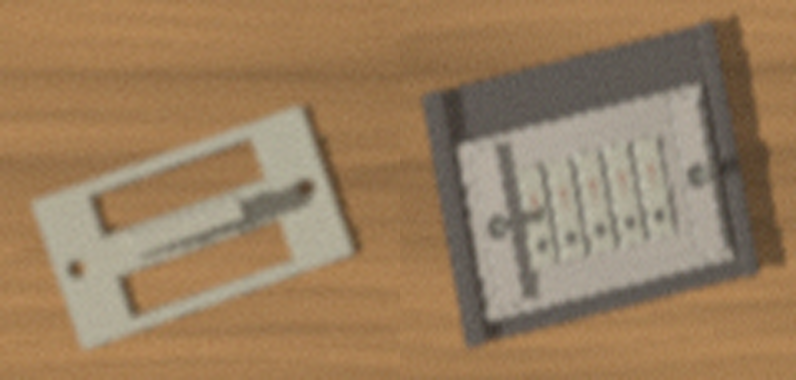

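View pics/c2.png

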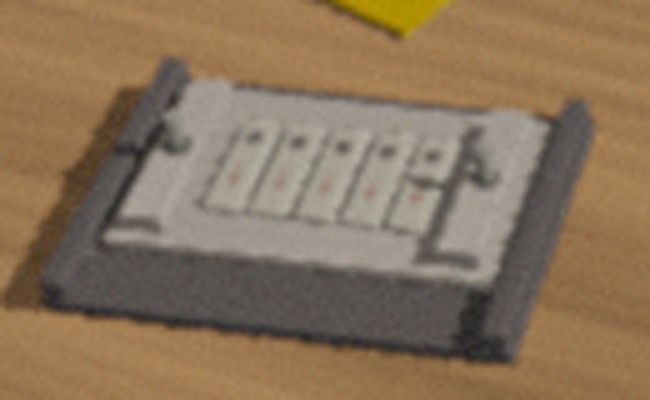

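View pics/c3.png

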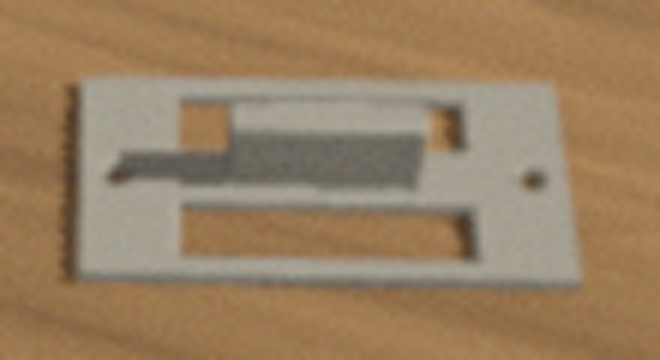

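Run:
```python
from h import *
for tag in('top0','scene0'):
    f=load(tag); hsv=cv2.cvtColor(f['color'],cv2.COLOR_BGR2HSV); P=cloud(f)
    # white frame region
    m=((hsv[...,1]<70)&(hsv[...,2]>60)).astype(np.uint8)
    rx=(185,285,175,255) if tag=='top0' else (285,385,205,265)
    mm=np.zeros_like(m); mm[rx[2]:rx[3],rx[0]:rx[1]]=m[rx[2]:rx[3],rx[0]:rx[1]]
    cs,_=cv2.findContours(mm,cv2.RETR_EXTERNAL,cv2.CHAIN_APPROX_NONE); c=max(cs,key=cv2.contourArea)
    q=np.array([ray(f,*p,0.006)[:2] for p in c[:,0].astype(float)])
    (cx,cy),s,a=cv2.minAreaRect((q*1000).astype(np.float32)); print(tag,'frame',cx,cy,s,a)
    # depth z medians
    sel=(mm>0)&(f['z_map']>0); print(np.percentile(P[sel][:,2]*1000,[5,50,95,99]))
    rib=sel&(P[...,2]>0.034); print('rib',rib.sum(),cv2.minAreaRect((P[rib][:,:2]*1000).astype(np.float32)))
    # station
    rx=(320,440,160,250) if tag=='top0' else (125,250,165,235)
    reg=np.zeros(m.shape,bool); reg[rx[2]:rx[3],rx[0]:rx[1]]=1
    for lo,hi,n in((.019,.0275,'wall24'),(.0275,.034,'rail'),(.042,.056,'pin')):
        s=reg&(P[...,2]>lo)&(P[...,2]<hi)&(f['z_map']>0); print(n,s.sum(), cv2.minAreaRect((P[s][:,:2]*1000).astype(np.float32)) if s.sum()>3 else '')
        if n=='pin': 
            k,l,st,ce=cv2.connectedComponentsWithStats(s.astype(np.uint8))
            for i in range(1,k): print(st[i,4],ce[i],P[l==i].mean(0)*1000)
    s=reg&(P[...,2]>.01)&(f['z_map']>0);print('all',cv2.minAreaRect((P[s][:,:2]*1000).astype(np.float32)))
```

```text
top0 frame 529.5621337890625 170.84085083007812 (110.11896514892578, 201.42527770996094) 19.27528953552246
[ 0.4238603   6.11439558 41.59855478 45.49209207]
rib 173 ((528.563720703125, 171.18528747558594), (16.07183265686035, 79.25558471679688), 19.805261611938477)
wall24 2163 ((556.0601196289062, -231.17832946777344), (179.33091735839844, 247.00711059570312), 11.507949829101562)
rail 588 ((557.0719604492188, -229.23724365234375), (175.88336181640625, 242.94418334960938), 11.226922988891602)
pin 24 ((543.02783203125, -233.77157592773438), (8.999943733215332, 177.3506622314453), 11.443275451660156)
13 [411.30769231 203.46153846] [ 560.11792245 -315.9088154    50.3369793 ]
11 [350.         216.54545455] [ 525.93992082 -149.91346208   51.16638637]
all ((557.7572631835938, -240.0294647216797), (179.63824462890625, 268.8770751953125), 11.649429321289062)
scene0 frame 531.5272827148438 173.6533203125 (113.81326293945312, 200.42730712890625) 20.247787475585938
[ 0.95301489  5.62911605 40.29947437 43.12987445]
rib 215 ((530.4911499023438, 173.6007843017578), (21.337078094482422, 80.11299896240234), 20.07550621032715)
wall24 1550 ((557.0203247070312, -228.54180908203125), (182.13661193847656, 247.0193634033203), 11.32473373413086)
rail 402 ((544.2027587890625, -229.18731689453125), (116.49947357177734, 237.20419311523438), 10.877265930175781)
pin 32 ((545.1152954101562, -230.84286499023438), (11.47704792022705, 180.62103271484375), 11.695382118225098)
17 [153.76470588 184.        ] [ 562.47116248 -314.02629744   47.39365539]
15 [216.  190.4] [ 528.67839064 -147.24988736   48.66880199]
all ((558.8533325195312, -227.6154022216797), (183.74081420898438, 249.08938598632812), 10.752306938171387)
```

>>> play_rows(plan=[[36,38,0,0,0,0.075,70],[72,76,0,0,0,0.15,70],[108,114,0,0,0,0.225,70],[144,152,0,0,0,0.3,70],[180,190,0,0,0,0.375,70],[216,228,0,0,0,0.45,70],[252,266,0,0,0,0.525,70],[288,304,0,0,0,0.6,70],[324,342,0,0,0,0.675,70],[360,380,0,0,0,0.75,70],[396,418,0,0,0,0.825,70],[432,456,0,0,0,0.9,70]], grip_force=60)

```text
clock: 1.3
tcp_pos: [0.5817, -0.2166, 0.231]
orientation: [-2.632, -1.714, 0.001]
contact_force: [0.4, -0.3, 0.2]
grip_width: 0.0699
```

>>> play_rows(plan=[[-7,37,-5,0,0,0.076,70],[-14,74,-10,0,0,0.153,70],[-21,111,-15,0,0,0.229,70],[-28,148,-20,0,0,0.305,70],[-35,185,-30,0,0,0.382,70],[-42,222,-40,0,0,0.458,70],[-49,259,-50,0,0,0.534,70],[-56,296,-60,0,0,0.61,70],[-63,333,-75,0,0,0.687,70],[-70,370,-90,0,0,0.763,70],[-70,370,-100,0,0,0.763,70],[-70,370,-100,0,0,0.763,70]])

```text
clock: 2.5
tcp_pos: [0.5094, 0.152, 0.1297]
orientation: [-1.805, -2.569, 0.004]
contact_force: [-0.5, 0.0, 0.4]
grip_width: 0.0701
```

Run:
```python
from h import *
from scipy.spatial.transform import Rotation as Ro
o=r.get_obs();R=Ro.from_rotvec(o['orientation']).as_matrix();print(o['tcp_pos']*1000,R[:,2],np.degrees(np.arctan2(R[1,1],R[0,1])))
```

```text
[509.42156688 152.04008252 129.74911631] [-3.21471228e-03 -8.53233293e-04 -9.99994469e-01] 19.8084965421642
```

>>> play_rows(plan=[[10,10,-15,0,0,0,60],[20.5,20.5,-35,0,0,0,60],[20.5,20.5,-55,0,0,0,60],[20.5,20.5,-70,0,0,0,60],[20.5,20.5,-70,0,0,0,60]])

```text
clock: 3.0
tcp_pos: [0.5303, 0.1701, 0.0595]
orientation: [-1.81, -2.566, 0.006]
contact_force: [0.3, -0.7, 0.5]
grip_width: 0.0601
```

Run:
```python
from h import *
from scipy.spatial.transform import Rotation as Ro
o=r.get_obs();R=Ro.from_rotvec(o['orientation']).as_matrix();print(o['tcp_pos']*1000,R[:,2],np.degrees(np.arctan2(R[1,1],R[0,1])))
g=grab('scene','scene1')
cv2.imwrite('pics/c4.png',cv2.resize(g['color'][150:270,270:400],None,fx=4.5,fy=4.5,interpolation=cv2.INTER_CUBIC))
```

```text
[530.29365299 170.14254007  59.51636711] [-0.00345729 -0.0021586  -0.99999169] 19.585664775513315
```

View pics/c4.png

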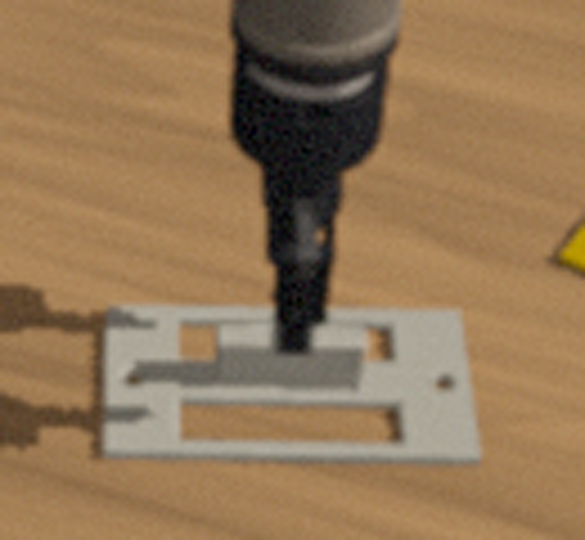

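>>> play_rows(plan=[[0,2,-15,0,0,0,50],[0,2,-30,0,0,0,50],[0,2,-40,0,0,0,50],[0,2,-46,0,0,0,50],[0,2,-46,0,0,0,50]])

```text
clock: 3.55
tcp_pos: [0.5306, 0.1741, 0.0142]
orientation: [-1.808, -2.568, 0.002]
contact_force: [-0.5, 1.1, 0.3]
grip_width: 0.0498
```

>>> play_rows(plan=[[0,0,0,0,0,0,30],[0,0,0,0,0,0,20],[0,0,0,0,0,0,10],[0,0,0,0,0,0,5],[0,0,0,0,0,0,5],[0,0,0,0,0,0,5]], grip_force=50)

```text
clock: 4.15
tcp_pos: [0.5316, 0.1745, 0.0158]
orientation: [1.808, 2.568, 0.001]
contact_force: [-1.8, -1.9, 6.7]
grip_width: 0.0154
```

Run:
```python
from h import *
print(r.get_obs())
```

```text
{'clock': 4.15, 'joints': array([-0.03366126,  0.63925869, -0.51170624,  1.95440126,  0.48933289,
        0.67122482, -0.50802827]), 'qvel': array([-1.82820832e-04, -7.85216980e-04,  1.65309930e-03,  3.12031705e-04,
        1.13157000e-03,  6.30784940e-04,  3.01425777e-05]), 'tau': array([-4.87437216e-02, -5.27533865e+01, -6.50981247e+00, -1.70060331e+01,
        1.73941478e-01, -5.21987658e-01, -9.26702887e-04]), 'tcp_pos': array([0.53156789, 0.17446364, 0.01584238]), 'orientation': array([1.80822794e+00, 2.56842229e+00, 7.33770222e-04]), 'contact_force': array([-1.7573764 , -1.9395944 ,  6.73751851]), 'moment': array([-0.13722998,  0.3390986 ,  0.00533747]), 'grip_width': 0.015410457413210675}
```

>>> play_rows(plan=[[0,0,5,0,0,0,5],[0,0,12,0,0,0,5],[0,0,25,0,0,0,5],[0,0,45,0,0,0,5],[0,0,70,0,0,0,5],[0,0,100,0,0,0,5],[0,0,120,0,0,0,5],[0,0,130,0,0,0,5],[0,0,130,0,0,0,5]])

```text
clock: 5.05
tcp_pos: [0.5321, 0.1746, 0.147]
orientation: [1.808, 2.567, 0.004]
contact_force: [-0.5, 0.1, -4.0]
grip_width: 0.0146
```

Run:
```python
from h import *
o=r.get_obs(); print({k:o[k] for k in('tcp_pos','contact_force','moment','orientation')})
g=grab('scene','scene2');f=grab('top','top2')
cv2.imwrite('pics/c5.png',np.hstack([cv2.resize(g['color'][80:240,250:400],None,fx=2.6,fy=2.6),cv2.resize(f['color'][140:300,170:320],None,fx=2.6,fy=2.6)]))
```

```text
{'tcp_pos': array([0.53210809, 0.17459958, 0.14695483]), 'contact_force': array([-0.51994145,  0.08846001, -3.96801781]), 'moment': array([-0.03494205,  0.03303977, -0.02622152]), 'orientation': array([1.80760089, 2.56710585, 0.00350223])}
```

View pics/c5.png

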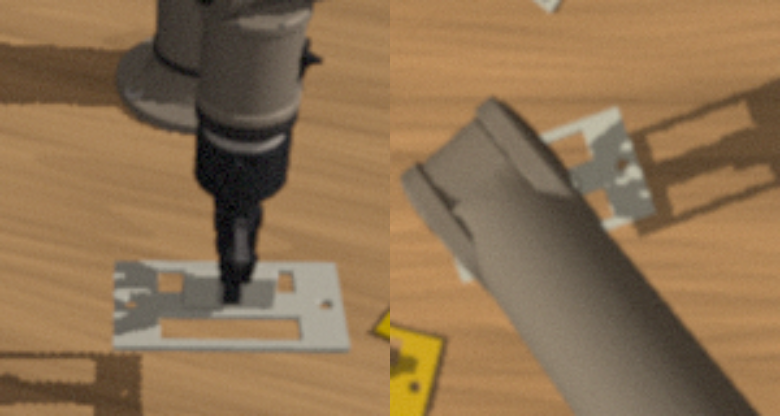

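```bash
cat >> h.py <<'E'
def frame_in_hand(f,box,zexp):
    """plate top z estimate zexp (m). returns plane fit and rect"""
    P=cloud(f); hsv=cv2.cvtColor(f['color'],cv2.COLOR_BGR2HSV)
    s=np.zeros(hsv.shape[:2],bool); s[box[2]:box[3],box[0]:box[1]]=1
    s&=(f['z_map']>0)&(abs(P[...,2]-zexp)<0.006)&(hsv[...,1]<90)
    k,l,st,ce=cv2.connectedComponentsWithStats(s.astype(np.uint8)); 
    q=P[s]; A=np.c_[q[:,:2]-q[:,:2].mean(0),np.ones(len(q))]
    co=np.linalg.lstsq(A,q[:,2],rcond=None)[0]
    return s,len(q),co,q[:,:2].mean(0),cv2.minAreaRect((q[:,:2]*1000).astype(np.float32))
E
python3 - <<'E'
from h import *
from scipy.spatial.transform import Rotation as Ro
g=load('scene2')
s,*x=frame_in_hand(g,(285,395,170,220),0.137); print(x)
q=cloud(g)[s]; 
m=np.zeros(s.shape,np.uint8); m[s]=255; cv2.imwrite('pics/m.png',cv2.resize(m[150:240,270:400],None,fx=4,fy=4))
o=r.get_obs();R=Ro.from_rotvec(o['orientation']).as_matrix();print(R[:,2],np.degrees(np.arctan2(R[1,1],R[0,1])))
E
```

```text
[1922, array([-0.00197271, -0.00132727,  0.13606973]), array([0.53966092, 0.17680783]), ((533.1024169921875, 175.28338623046875), (116.85745239257812, 199.64474487304688), 19.737131118774414)]
[-8.84670242e-04 -6.15290776e-04 -9.99999419e-01] 19.7016185282866
```

View pics/m.png

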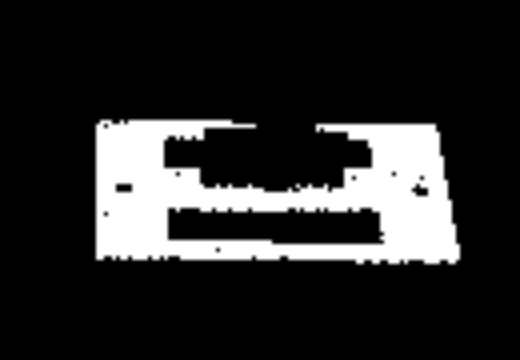

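>>> play_rows(plan=[[1,-20,0,0,0,-0.01,5],[2,-60,0,0,0,-0.02,5],[3,-100,0,0,0,-0.03,5],[4.5,-140,0,0,0,-0.045,5],[6,-180,0,0,0,-0.06,5],[7.5,-220,0,0,0,-0.075,5],[9,-260,0,0,0,-0.09,5],[10.5,-300,0,0,0,-0.105,5],[12,-340,0,0,0,-0.12,5],[13,-370,0,0,0,-0.13,5],[13.4,-395,0,0,0,-0.14,5],[13.4,-406,0,0,0,-0.143,5]])

```text
clock: 6.35
tcp_pos: [0.5432, -0.2348, 0.1435]
orientation: [-1.991, -2.427, 0.003]
contact_force: [-0.7, 0.1, -4.7]
grip_width: 0.0151
```

>>> play_rows(plan=[[0,0,-10,0,0,0,5],[0,0,-25,0,0,0,5],[0,0,-40,0,0,0,5],[0,0,-50,0,0,0,5],[0,0,-50,0,0,0,5],[0,0,-50,0,0,0,5]])

```text
clock: 6.95
tcp_pos: [0.5448, -0.231, 0.095]
orientation: [-1.986, -2.434, -0.0]
contact_force: [0.1, -0.7, -3.8]
grip_width: 0.0153
```

```bash
cat >> h.py <<'E'
from scipy.spatial.transform import Rotation as Ro
def st():
    o=r.get_obs();R=Ro.from_rotvec(o['orientation']).as_matrix()
    print('t',round(o['clock'],2),'tcp',np.round(o['tcp_pos']*1000,2),'F',np.round(o['contact_force'],2),'M',np.round(o['moment'],3),'z',np.round(R[:,2],4),'yaw',round(np.degrees(np.arctan2(R[1,1],R[0,1])),2),'w',round(o['grip_width']*1000,1))
E
python3 - <<'E'
from h import *
st()
g=grab('scene','scene3');f=grab('top','top3')
cv2.imwrite('pics/c6.png',np.hstack([cv2.resize(g['color'][120:240,110:260],None,fx=2.6,fy=2.6),cv2.resize(f['color'][140:260,310:460],None,fx=2.6,fy=2.6)]))
E
```

```text
t 6.95 tcp [ 544.81 -230.99   95.01] F [ 0.15 -0.73 -3.79] M [ 0.011 -0.019  0.006] z [-4.e-04  5.e-04 -1.e+00] yaw 11.57 w 15.3
```

View pics/c6.png

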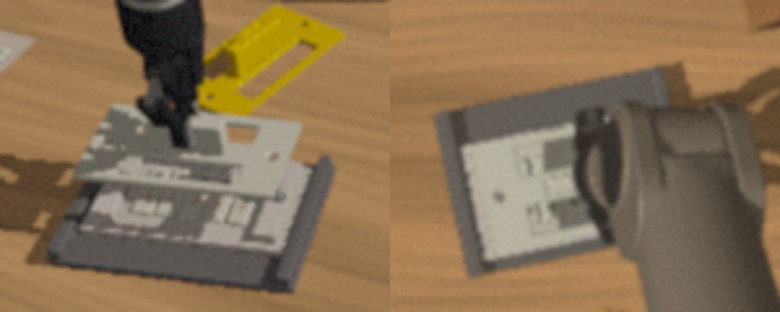

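Run:
```python
from h import *
g=load('scene3');f=load('top3')
zt=0.0843
for n,d,box in(('top',f,(335,370,198,232)),('scene',g,(130,235,155,200))):
    gr=d['color'][box[2]:box[3],box[0]:box[1]]
    cv2.imwrite(f'pics/h_{n}.png',cv2.resize(gr,None,fx=14 if n=='top' else 7,fy=14 if n=='top' else 7,interpolation=cv2.INTER_NEAREST))
for X in([.526,-.150,.052],[.560,-.316,.052]): print(proj(f,X),proj(g,X))
s,*x=frame_in_hand(g,(110,260,150,205),zt); print(x)
s,*x=frame_in_hand(f,(325,400,160,260),zt); print(x)
```

```text
[350.07420118 216.51766018] [215.37875014 188.54916531]
[411.50448505 203.47731598] [153.27734765 181.93683098]
[1465, array([-0.00469594, -0.00036539,  0.08400638]), array([ 0.55221939, -0.22495479]), ((545.3792114257812, -231.6253662109375), (117.16647338867188, 202.39024353027344), 11.685721397399902)]
[927, array([-0.00086969,  0.00255649,  0.08548419]), array([ 0.53232686, -0.17118194]), ((538.6534423828125, -202.20236206054688), (110.0433578491211, 137.6641845703125), 11.251999855041504)]
```

View pics/h_top.png

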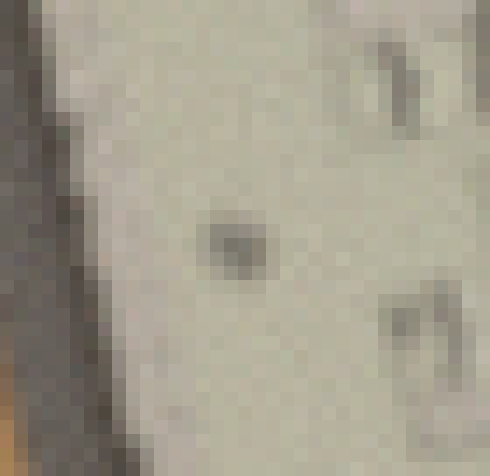

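View pics/h_scene.png

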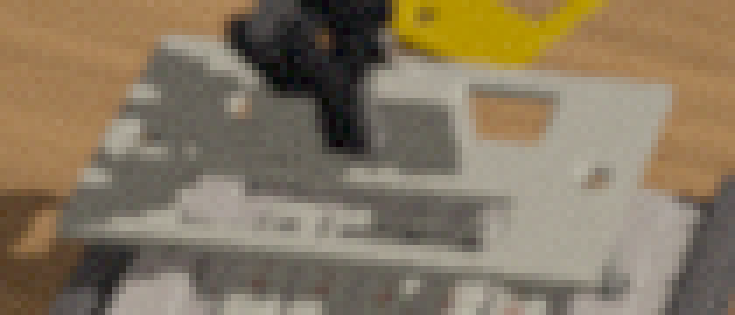

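Run:
```python
from h import *
g=load('scene3');f=load('top3')
def dark(d,box,thr):
    gr=d['color'].mean(2); s=gr[box[2]:box[3],box[0]:box[1]]; b=np.median(s); w=np.clip(b-s-thr,0,None)
    v,u=np.mgrid[box[2]:box[3],box[0]:box[1]]; return (u*w).sum()/w.sum(),(v*w).sum()/w.sum()
p=dark(f,(346,357,210,221),12);print(p)
for z in(.0785,.0815,.0845): print(ray(f,*p,z)*1000)
e=np.array([-np.sin(np.radians(11.5)),np.cos(np.radians(11.5))])*85
print('centre from hole',ray(f,*p,.0815)[:2]*1000-e)
f0=load('top0')
# pins in top0 via intensity: show zoom
for i,b in enumerate(((340,361,206,227),(401,422,193,214))):
    cv2.imwrite(f'pics/p{i}.png',cv2.resize(f0['color'][b[2]:b[3],b[0]:b[1]],None,fx=16,fy=16,interpolation=cv2.INTER_NEAREST))
a=np.hstack([cv2.imread('pics/p0.png'),cv2.imread('pics/p1.png')]);cv2.imwrite('pics/p.png',a)
g0=load('scene0')
for i,b in enumerate(((206,227,178,199),(143,164,172,193))):
    cv2.imwrite(f'pics/p{i}.png',cv2.resize(g0['color'][b[2]:b[3],b[0]:b[1]],None,fx=16,fy=16,interpolation=cv2.INTER_NEAREST))
a=np.hstack([cv2.imread('pics/p0.png'),cv2.imread('pics/p1.png')]);cv2.imwrite('pics/ps.png',a)
```

```text
(np.float64(351.50269438029255), np.float64(215.33795227097772))
[ 528.604339   -150.04794251   78.5       ]
[ 528.54206872 -149.61305417   81.5       ]
[ 528.47979844 -149.17816583   84.5       ]
centre from hole [ 545.48834315 -232.90665406]
```

View pics/p.png

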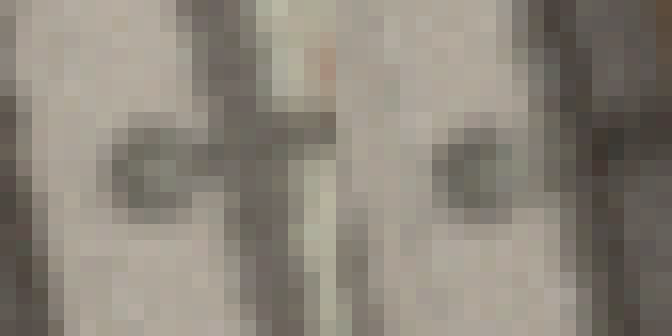

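View pics/ps.png

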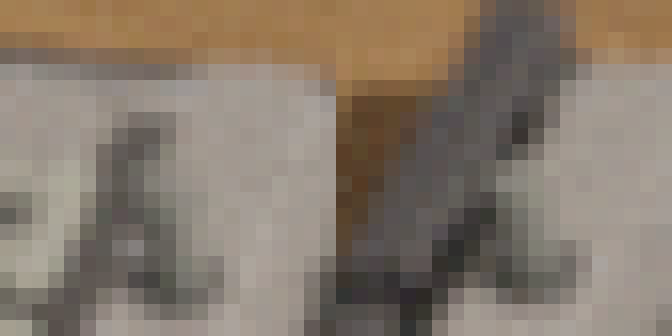

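>>> play_rows(plan=[[2,0.4,-8,0,0,0,5],[2,0.4,-16,0,0,0,5],[2,0.4,-22,0,0,0,5],[2,0.4,-24,0,0,0,5],[2,0.4,-24,0,0,0,5],[2,0.4,-24,0,0,0,5]])

```text
clock: 7.65
tcp_pos: [0.5468, -0.2313, 0.0714]
orientation: [1.987, 2.433, 0.0]
contact_force: [0.8, 0.7, -3.5]
grip_width: 0.0152
```

```bash
python3 -c "
from h import *
st()"
```

```text
t 7.65 tcp [ 546.84 -231.28   71.37] F [ 0.84  0.71 -3.53] M [-0.041  0.052 -0.003] z [ 2.e-04  0.e+00 -1.e+00] yaw 11.51 w 15.2
```

>>> play_rows(plan=[[0,0,-1,0,0,0,5],[0,0,-2,0,0,0,5],[0,0,-3,0,0,0,5],[0,0,-4,0,0,0,5],[0,0,-4,0,0,0,5]])

```text
clock: 8.15
tcp_pos: [0.5468, -0.2313, 0.0675]
orientation: [1.987, 2.433, -0.0]
contact_force: [-0.1, 0.4, 0.0]
grip_width: 0.0149
```

```bash
python3 -c "
from h import *
st()"
```

```text
t 8.15 tcp [ 546.77 -231.3    67.46] F [-0.12  0.45  0.  ] M [-0.006  0.221  0.031] z [ 0.e+00 -1.e-04 -1.e+00] yaw 11.51 w 14.9
```

>>> play_rows(plan=[[0,0,-1,0,0,0,5],[0,0,-2,0,0,0,5],[0,0,-2,0,0,0,5]])

```text
clock: 8.45
tcp_pos: [0.5468, -0.2313, 0.0654]
orientation: [1.987, 2.433, 0.0]
contact_force: [-1.5, 0.6, 0.3]
grip_width: 0.0148
```

```bash
python3 -c "
from h import *
st()"
```

```text
t 8.45 tcp [ 546.84 -231.34   65.44] F [-1.46  0.63  0.27] M [0.038 0.265 0.03 ] z [ 3.e-04 -2.e-04 -1.e+00] yaw 11.51 w 14.8
```

Run:
```python
from h import *
g=grab('scene','scene4');f=grab('top','top4')
cv2.imwrite('pics/c7.png',cv2.resize(g['color'][150:240,125:245],None,fx=6.5,fy=6.5,interpolation=cv2.INTER_CUBIC))
cv2.imwrite('pics/c8.png',cv2.resize(f['color'][165:250,325:410],None,fx=7,fy=7,interpolation=cv2.INTER_CUBIC))
```

```text
(no output)
```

View pics/c7.png

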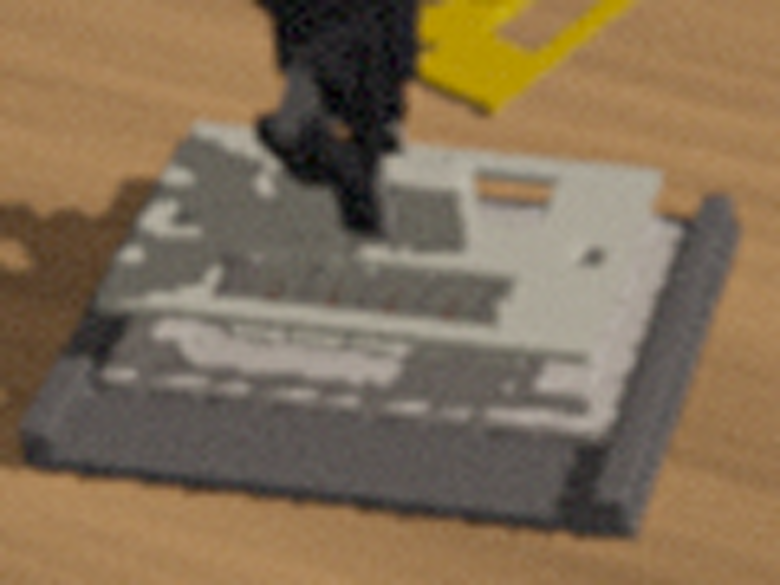

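View pics/c8.png

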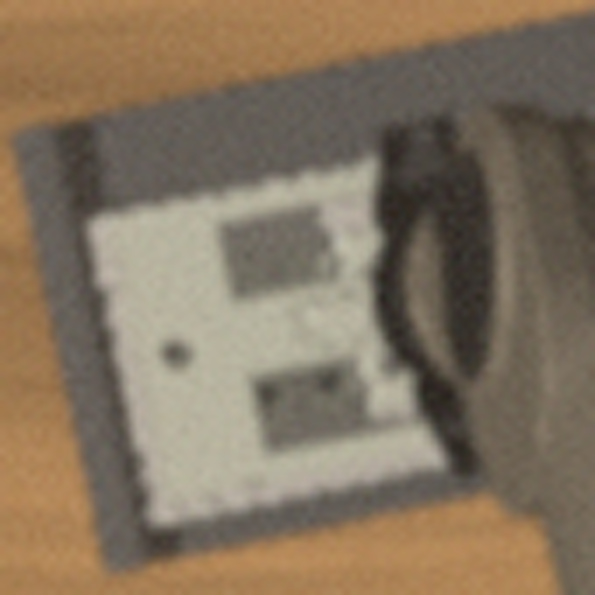

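Run:
```python
from h import *
f=load('top4');g=load('scene4')
def dark(d,box,thr):
    gr=d['color'].mean(2); s=gr[box[2]:box[3],box[0]:box[1]]; b=np.median(s); w=np.clip(b-s-thr,0,None)
    v,u=np.mgrid[box[2]:box[3],box[0]:box[1]]; return (u*w).sum()/w.sum(),(v*w).sum()/w.sum()
p=dark(f,(345,356,210,221),12);print(p, ray(f,*p,.052)*1000)
s,*x=frame_in_hand(f,(325,400,160,260),.0545); print(x)
s,*x=frame_in_hand(g,(110,260,150,215),.0545); print(x)
```

```text
(np.float64(349.6734269370775), np.float64(215.15600624024958)) [ 529.68024309 -148.96642044   52.        ]
[882, array([-0.001554  , -0.00402153,  0.05535143]), array([ 0.53366008, -0.17043126]), ((536.696533203125, -185.32394409179688), (110.03939819335938, 103.58789825439453), 11.342206954956055)]
[1452, array([-0.0039381 , -0.00021841,  0.05452046]), array([ 0.55423683, -0.22492595]), ((546.4146118164062, -231.20965576171875), (118.87358856201172, 202.17892456054688), 12.11491870880127)]
```

>>> play_rows(plan=[[-0.5,-0.1,0,0,0,0,5],[-1,-0.2,0,0,0,0,5],[-1,-0.2,0,0,0,0,5]])

```text
clock: 8.85
tcp_pos: [0.5467, -0.2313, 0.0657]
orientation: [1.986, 2.432, 0.002]
contact_force: [1.7, 0.5, 0.1]
grip_width: 0.0152
```

```bash
python3 -c "
from h import *
st()"
```

```text
t 8.85 tcp [ 546.68 -231.31   65.72] F [1.69 0.49 0.06] M [ 0.165 -0.389 -0.063] z [ 0.002 -0.    -1.   ] yaw 11.53 w 15.2
```

>>> play_rows(plan=[[-0.5,-0.1,0,0,0,0,5],[-1,-0.2,0,0,0,0,5],[-1,-0.2,0,0,0,0,5]])

```text
clock: 9.15
tcp_pos: [0.5438, -0.2317, 0.0648]
orientation: [-1.987, -2.432, 0.002]
contact_force: [-1.4, -0.5, -4.5]
grip_width: 0.0151
```

```bash
python3 -c "
from h import *
st()"
```

```text
t 9.15 tcp [ 543.78 -231.73   64.79] F [-1.39 -0.52 -4.51] M [-0.029 -0.006 -0.055] z [-1.8e-03  1.0e-04 -1.0e+00] yaw 11.51 w 15.1
```

>>> play_rows(plan=[[-0.5,-0.1,0,0,0,0,5],[-1,-0.2,0,0,0,0,5],[-1,-0.2,0,0,0,0,5]])

```text
clock: 9.45
tcp_pos: [0.543, -0.2319, 0.0648]
orientation: [-1.987, -2.432, 0.001]
contact_force: [-0.1, -0.4, -3.7]
grip_width: 0.0152
```

```bash
python3 -c "
from h import *
st()"
```

```text
t 9.45 tcp [ 542.95 -231.9    64.82] F [-0.14 -0.35 -3.73] M [-0.07  -0.013 -0.034] z [-1.4e-03  2.0e-04 -1.0e+00] yaw 11.5 w 15.2
```

>>> play_rows(plan=[[0,0,-1,0,0,0,5],[0,0,-2,0,0,0,5],[0,0,-3,0,0,0,5],[0,0,-4,0,0,0,5],[0,0,-4,0,0,0,5]])

```text
clock: 9.95
tcp_pos: [0.5436, -0.2318, 0.0611]
orientation: [-1.987, -2.433, 0.0]
contact_force: [0.4, -0.1, -4.2]
grip_width: 0.0153
```

Run:
```python
from h import *
st()
g=grab('scene','scene5')
cv2.imwrite('pics/c9.png',cv2.resize(g['color'][150:240,125:245],None,fx=6.5,fy=6.5,interpolation=cv2.INTER_CUBIC))
```

```text
t 9.95 tcp [ 543.61 -231.8    61.11] F [ 0.39 -0.06 -4.24] M [0.041 0.023 0.05 ] z [-3.e-04  1.e-04 -1.e+00] yaw 11.52 w 15.3
```

View pics/c9.png

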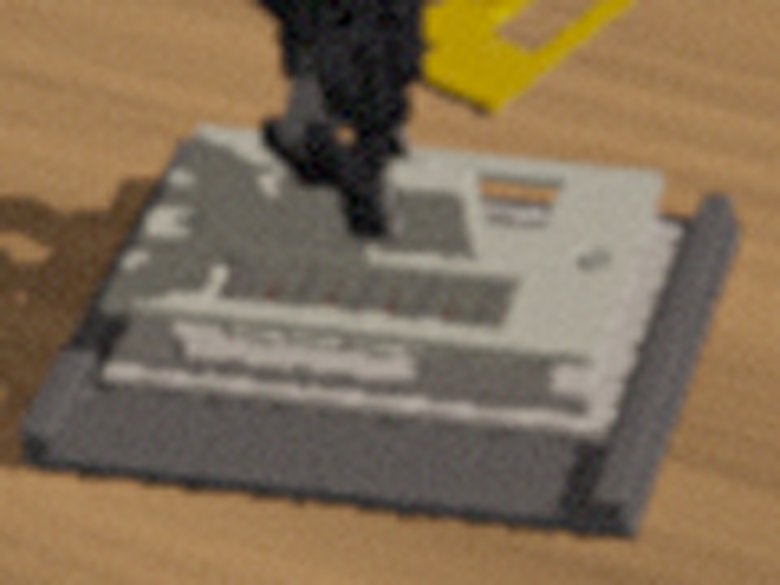

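>>> play_rows(plan=[[0,0,-1.5,0,0,0,5],[0,0,-3,0,0,0,5],[0,0,-4.5,0,0,0,5],[0,0,-6,0,0,0,5],[0,0,-6,0,0,0,5]])

```text
clock: 10.5
tcp_pos: [0.5435, -0.2318, 0.055]
orientation: [-1.987, -2.433, 0.0]
contact_force: [0.2, -0.7, -3.4]
grip_width: 0.0155
```

```bash
python3 -c "
from h import *
st()"
```

```text
t 10.5 tcp [ 543.51 -231.82   54.99] F [ 0.19 -0.72 -3.36] M [ 0.035  0.028 -0.024] z [-5.e-04  2.e-04 -1.e+00] yaw 11.51 w 15.5
```

>>> play_rows(plan=[[0,0,-1.5,0,0,0,5],[0,0,-3,0,0,0,5],[0,0,-4.5,0,0,0,5],[0,0,-6,0,0,0,5],[0,0,-6,0,0,0,5]])

```text
clock: 11.0
tcp_pos: [0.5435, -0.2318, 0.049]
orientation: [-1.987, -2.433, 0.0]
contact_force: [-0.1, -0.2, -5.0]
grip_width: 0.0152
```

```bash
python3 -c "
from h import *
st()"
```

```text
t 11.0 tcp [ 543.54 -231.78   49.03] F [-0.05 -0.24 -4.96] M [-0.006  0.026  0.007] z [-4.e-04  2.e-04 -1.e+00] yaw 11.52 w 15.2
```

Free so far; now the last couple of millimetres, in small steps.

>>> play_rows(plan=[[0,0,-0.7,0,0,0,5],[0,0,-1.4,0,0,0,5],[0,0,-2,0,0,0,5],[0,0,-2,0,0,0,5]])

```text
clock: 11.4
tcp_pos: [0.5437, -0.2318, 0.0472]
orientation: [-1.987, -2.433, -0.0]
contact_force: [0.8, -0.1, -4.1]
grip_width: 0.0149
```

```bash
python3 -c "
from h import *
st()"
```

```text
t 11.4 tcp [ 543.71 -231.83   47.23] F [ 0.79 -0.11 -4.13] M [-0.029  0.017  0.005] z [-0.e+00  1.e-04 -1.e+00] yaw 11.52 w 14.9
```

>>> play_rows(plan=[[0,0,-0.5,0,0,0,5],[0,0,-1,0,0,0,5],[0,0,-1,0,0,0,5]])

```text
clock: 11.7
tcp_pos: [0.5437, -0.2319, 0.0462]
orientation: [-1.987, -2.433, 0.0]
contact_force: [-1.0, 0.1, -3.0]
grip_width: 0.0152
```

```bash
python3 -c "
from h import *
st()"
```

```text
t 11.7 tcp [ 543.68 -231.86   46.23] F [-1.04  0.15 -3.01] M [-0.006 -0.002  0.028] z [-1.e-04  1.e-04 -1.e+00] yaw 11.51 w 15.2
```

>>> play_rows(plan=[[0,0,-0.5,0,0,0,5],[0,0,-1,0,0,0,5],[0,0,-1,0,0,0,5]])

```text
clock: 12.0
tcp_pos: [0.5438, -0.2319, 0.0459]
orientation: [1.987, 2.433, -0.0]
contact_force: [-2.5, 0.4, 3.9]
grip_width: 0.0153
```

```bash
python3 -c "
from h import *
st()
g=grab('scene','scene6')
cv2.imwrite('pics/c10.png',cv2.resize(g['color'][150:240,125:245],None,fx=6.5,fy=6.5,interpolation=cv2.INTER_CUBIC))
s,*x=frame_in_hand(g,(110,260,150,225),.036); print(x)
"
```

```text
t 12.0 tcp [ 543.78 -231.89   45.85] F [-2.51  0.37  3.93] M [0.14  0.591 0.035] z [ 1.e-04 -3.e-04 -1.e+00] yaw 11.52 w 15.3
[1378, array([-0.00346646, -0.00067387,  0.03506307]), array([ 0.55110844, -0.22541547]), ((544.076416015625, -232.12864685058594), (118.58993530273438, 203.3297576904297), 12.117728233337402)]
```

View pics/c10.png

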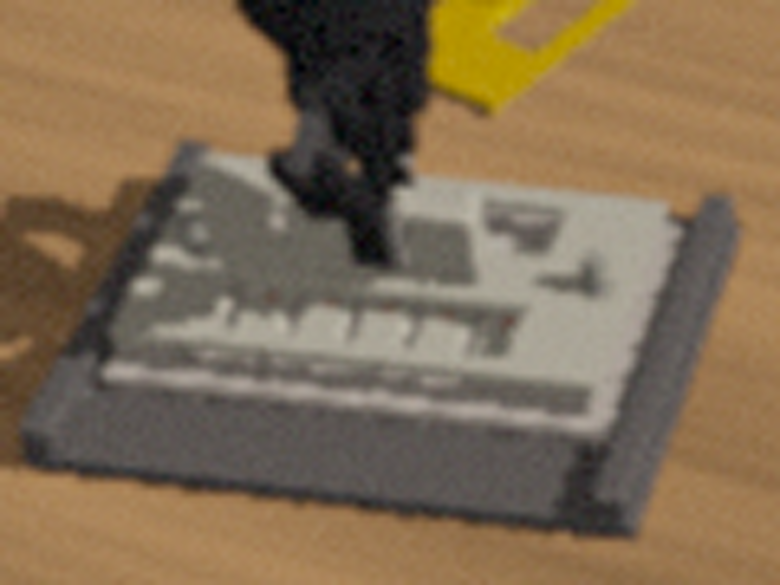

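>>> play_rows(plan=[[0,0,0.3,0,0,0,18],[0,0,0.3,0,0,0,22],[0,0,0.3,0,0,0,30],[0,0,0.3,0,0,0,40],[0,0,0.3,0,0,0,40],[0,0,10,0,0,0,40],[0,0,25,0,0,0,40],[0,0,45,0,0,0,40],[0,0,75,0,0,0,40],[0,0,110,0,0,0,40],[0,0,140,0,0,0,40],[0,0,140,0,0,0,40]])

```text
clock: 13.25
tcp_pos: [0.5469, -0.2324, 0.1916]
orientation: [1.981, 2.426, 0.005]
contact_force: [0.5, -0.6, 0.2]
grip_width: 0.0399
```

>>> play_rows(plan=[[0,40,10,0,0,0,40],[0,80,10,0,0,0,40],[0,120,10,0,0,0,40],[0,160,10,0,0,0,40],[0,200,10,0,0,0,40],[0,240,10,0,0,0,40],[0,280,10,0,0,0,40],[0,320,10,0,0,0,40],[0,340,10,0,0,0,40],[0,340,10,0,0,0,40]])

```text
clock: 14.25
tcp_pos: [0.5431, 0.1126, 0.1962]
orientation: [-1.979, -2.439, -0.004]
contact_force: [-0.0, 0.3, 0.2]
grip_width: 0.04
```

Run:
```python
from h import *
st()
g=grab('scene','scene7');f=grab('top','top7')
cv2.imwrite('pics/c11.png',np.hstack([cv2.resize(g['color'][150:240,125:245],None,fx=3.3,fy=4,interpolation=cv2.INTER_CUBIC),cv2.resize(f['color'][160:250,320:440],None,fx=3.3,fy=4,interpolation=cv2.INTER_CUBIC)]))
s,*x=frame_in_hand(g,(110,260,150,225),.036); print(x)
s,*x=frame_in_hand(f,(320,440,160,250),.036); print(x)
P=cloud(f)
# plate z at four corners (station frame) & pins
c=np.array([.543,-.2329]);a=np.radians(11.5);ex=np.array([np.cos(a),np.sin(a)]);ey=np.array([-np.sin(a),np.cos(a)])
for n,d in(('top',f),('scene',g)):
    P=cloud(d)[d['z_map']>0]; q=(P[:,:2]-c); u=q@ex;v=q@ey
    for X in(-40,40):
        for Y in(-85,85):
            m=(abs(u*1000-X)<12)&(abs(v*1000-Y)<9)&(P[:,2]>.02)&(P[:,2]<.06); print(n,X,Y,m.sum(),np.round(np.median(P[m,2])*1000,2))
    for Y in(-85,85):
        m=(abs(u*1000)<9)&(abs(v*1000-Y)<9);z=P[m,2]; print('pin',Y,np.round(np.percentile(z,[50,90,97,100])*1000,1))
```

```text
t 14.25 tcp [543.09 112.61 196.23] F [-0.03  0.33  0.24] M [-0.028  0.035 -0.036] z [ 0.001   0.0021 -1.    ] yaw 11.88 w 40.0
[1445, array([-0.00178184, -0.00021667,  0.03513834]), array([ 0.54929381, -0.22724482]), ((544.4132080078125, -232.21475219726562), (114.46697235107422, 202.16603088378906), 11.349017143249512)]
[1753, array([-0.00019464, -0.00158934,  0.0361138 ]), array([ 0.54328263, -0.23296332]), ((557.3897705078125, -223.853759765625), (146.27923583984375, 232.0996856689453), 9.520943641662598)]
top -40 -85 57 36.46
top -40 85 57 35.92
top 40 -85 60 35.88
top 40 85 59 35.67
pin -85 [38.9 51.8 53.9 54.2]
pin 85 [37.9 53.7 56.  57.8]
scene -40 -85 38 35.0
scene -40 85 41 35.55
scene 40 -85 45 35.36
scene 40 85 47 34.97
pin -85 [38.9 50.5 52.1 53.4]
pin 85 [37.7 50.3 52.2 53.5]
```

View pics/c11.png

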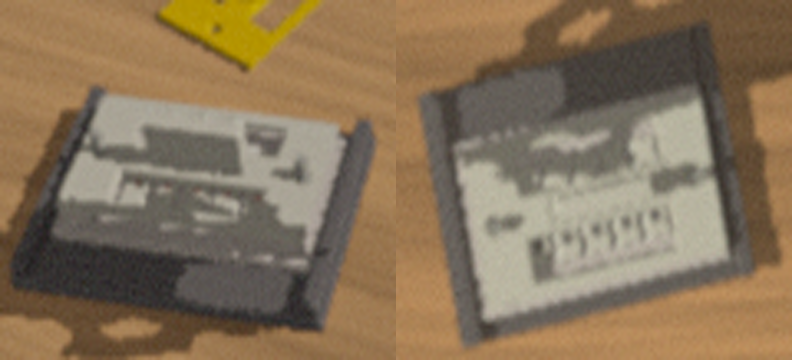

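```bash
python3 -c "
from h import *
print(r.hand_in())"
```

```text
the job is handed in; nothing more can be done
None
```

The white frame is hanging on both station pins, flat and fully home on the side rails, and I've handed the job in. It finished at about 14.3 s on the robot clock, against the 56 s limit.

- **Grasp:** I gripped the frame by its rib and carried it to the station. The fingers pressed down with about 7 N while closing, well within the limits.
- **Finding the pins:** I pressed the frame onto the pins with about 4 N and slid it along the slide. After about 3 mm both pins sprang into the holes and the force dropped. It then went down freely, and I stopped at about 7 N when it touched the rails.
- **Last checks:** After release, all four corners of the plate's top read 35.7–36.5 mm in the top camera and 35.0–35.6 mm in the scene camera. Fully home should be 36 mm. Both pins show through the holes at about their full height of 52 mm. The gripper is clear, with no contact force.

**Disagreements:**
- The two cameras differed by 2–3 mm in position, and the top camera was about 3 mm off the robot's own position, so I settled the final fit by feel.
- The top camera's outline fit of the seated frame came out too large because it included pixels outside the plate. I ignored it and relied on the corner heights.

I didn't measure the other objects again afterwards. The arm only passed well above the table and touched nothing but the frame and the station.

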